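Reset the cut-out of the hat steamer

ROBOT

A 6-joint arm with a two-finger parallel gripper is mounted at the origin on the work surface. World frame = base frame: x ahead of the robot, y to its left, z up, the work surface at z = 0. Lengths are in m, angles in degrees, forces in N, time in s.
With the tool pointing down it reaches from about 0.25 to 0.725 m from the base axis. Payload 9.7 kg.
Tool frame: the origin (TCP) lies on the centre line of the jaws, within the pads' length; the fingertips stand 14 mm ahead of it and the grasp point (between the pads) lies 5 mm behind it; z points along the fingers, y is the line along which they close (so a half turn about z gives the same grasp; the last joint's range is limited). The gripper opens to 85 mm and grips with 20 to 120 N. Pads are 22 mm wide; open, the fingers measure 114 mm over their backs; the gripper's body (76 mm by 85 mm) begins 54 mm behind the grasp point. The pads swing forward as they close: fully open they stand 13 mm farther back than shut.
Start: joints at [-70.646, 4.979, 10.078, 95.1, 0, 90], TCP at [0.182, -0.519, 0.245] pointing down, gripper open.
Joint ranges: [-179.16, 179.16], [-48.56, 103.87], [-65.8, 70.77], [-126.05, 130.52], [-82.76, 87.17], [-180, 180]. Speed limits (degrees/s): [127.2, 127.2, 147.25, 180, 180, 180].

INTERFACE

Orientations are given as [roll, pitch, yaw] about the fixed x, y, z axes, in that order (R = Rz(yaw) Ry(pitch) Rx(roll)).
In Python, from workcell import bot, camera, get_calibration, ticket gives the robot as it stands. The module is installed in compiled form; this text tells all that it offers.
- The arm moves only by the tool send_rows, never from a script. Its arguments are lists of equal length, an entry for each row: "linear": the shift along the tool's x, y, z in m, a list of three; "twist": the turn, a rotation vector about the tool's x, y, z in units of 10 degrees (1.0 is 10 degrees), a list of three; "gripper": the opening in per cent of the stroke, from 0 (shut) to 100 (fully open). In form: {"linear": [[x, y, z], ...], "twist": [[wx, wy, wz], ...], "gripper": [gripper, ...]}. A call has 1 to 8 rows; each row shifts and turns the commanded pose from where the row before left it, along the tool's axes as they then stand; what a row does not reach is not made up. A row lasts 1/8 s, in which the tool goes at most 62.5 mm and 10.7 degrees, less where a joint would pass 70% of its speed; a pose out of reach is approached as far as the arm can. A call with a gripper value outside its range is refused whole. The fingers move at their own pace and stop on an object; "grip_force" is the grip in N (left out, the last holds). Time passes only in rows, so rows that do not move let the fingers close. It gives the time, the measured TCP pose, the force, the opening and the grip force at its end, in the units of the state.
- bot.get_obs(): the state, without advancing time (a new reading comes with each control period).
- camera(name): name is "scene" or "top"; returns the picture (480x640x3 uint8, red, green, blue); there is no depth.
- get_calibration(name): a dict with "fx", "fy", "cx", "cy" (pixels), "origin" and "orientation" of the camera in the world. Camera axes: x right, y down, z forward; pixel columns grow to the right and rows downward; lengths in m; the calibration is good to about 2 mm. A picture is of the moment at which its call begins. get_calibration takes no time and is no camera call.
- ticket.job_done(): hands the job in; it is judged then, once.
The state is a dict: "time": time; "q": joint angles; "qd": joint speeds; "joint_efforts": joint torques, N m; "ee_pos": TCP position; "tcp_rot": TCP orientation; "wrist_force": force on the tool from outside, world axes, zero at the start; "torque": the same for the moment, N m; "opening": finger opening in m; "grasp_force": force on a finger pad.
Only numpy, scipy, OpenCV 4.12 (cv2) and the standard library are available. Lean on these libraries where they do the work, as an engineer would, in place of code of your own. Each camera call takes 0.05 s, during which the arm holds its last target. There are 200 camera calls.

TASK

The bench hat steamer has tripped. Flip its cam lever fully over, away from its start side, so that the shutter slides off the reset hole. Then take the stylus from the tool rack, reach its steel tip down through the hole and push the recessed reset button down to its stop; finish while still gripping the stylus and holding the button down, and leave the other tools and the hatter's things where they are.

Things in the scene. Friction and masses are not known exactly. Their poses are not given: they have to be found in the camera images.
- steamer: The fixed bench steamer, a brushed steel box 220 x 300 x 90 mm (its x, y, z) with a flat top (the deck). Origin: centre of its underside; z up; its x axis points roughly away from the robot. On the deck: reset hole with shutter on the right (-y) part, cam lever near the middle, a brass nozzle 75 mm tall, 34 mm radius, at x 40, y 100 mm, and a black filler cap 18 mm tall, 22 mm radius, at x -60, y 100 mm.
- aperture (a point): Centre of the round reset hole's mouth, in the deck (90 mm above the bench). Hole 16 mm in diameter, upright; 20 mm towards -x and 80 mm towards -y from the steamer's centre. A flat brass shutter, 36 x 30 mm, its top 4 mm above the deck, between two 6 mm high guides, covers it until the lever is flipped.
- lever_pivot (a point): Axis of the cam lever, 16 mm above the deck, parallel to the steamer's y; the cheeks beside it rise 28 mm above the deck and reach 16 mm to either side along y.
- lever_end (a point): Centre of the black grip at the lever's free end, 70 mm from the pivot: a bar 18 mm in diameter and 34 mm long, parallel to the steamer's y. It can be pushed over with the shut fingers or pinched.
- cam_lever (a joint): Angle of the cam lever. 0: leans 0.75 rad from upright towards the steamer's -x (the robot's side), shutter shut. 1.5: its stop, leaning 0.75 rad towards the steamer's +x, shutter slid 40 mm along +x, clear of the hole. It starts between 0 and 0.15, stays where it is left, and needs about 2 to 4 N at the grip. The shutter follows the lever in proportion.
- reset_button (a joint): Travel of the reset button, m: 0 up, 0.006 down at its stop. Spring loaded: starts to move at 2 N, fully down at 5 N; springs back when let go.
- button_top (a point): Centre of the white button's flat top, 13 mm in diameter, 34 mm below the deck inside the reset hole (right under the aperture) when up. Too deep and narrow for fingers.
- rack: Fixed dark wooden tool rack, 60 x 210 x 90 mm (its x, y, z). Origin: centre of its underside. Three upright holes, 10.5 mm wide and 80 mm deep, in a row along its y at -65, 0 and +65 mm, each with a tool hanging in it by its shoulder; which tool is where varies.
- stylus_handle (a point): Centre of the stylus's handle: a plain straight round wooden handle, 22 mm in diameter and 75 mm tall, upright above the rack (the tallest of the three tools; its top is 165 mm above the bench). z points up along the tool. Below it a straight steel shank, 8 mm in diameter and 70 mm long, hangs in the rack's hole. About 60 g.
- stylus_tip (a point): Centre of the flat lower end of the stylus's steel shank, 107.5 mm below the centre of the handle.
- awl_head (a point): Centre of the ball head, 34 mm in diameter, of the awl in the rack (its top 43 mm above the rack). Leave alone.
- brush_head (a point): Centre of the head of the small brush in the rack: flat head 18 x 34 mm with grey bristles upward (its top 46 mm above the rack). Leave alone.
- crown_block: Dark wooden hat block, 164 mm in diameter, 153 mm tall, on the bench beyond the rack; origin at the centre of its underside. Leave alone.
- flange: Wooden hat flange: a flat ring 170 mm across and 22 mm tall, lying on the bench to the left; origin at the centre of its underside. Leave alone.
There are look-alikes about, which are no part of the job. Leave any red or turquoise look-alike of the part that bears stylus_handle alone.

How it is judged:
By the outcome, as a careful person would: the job done as asked, in the order asked, and still so for the second after the job is handed in, while the arm keeps its last pose, push and grip.
It also fails if it takes over 58 s, if anything falls off the work surface, if the arm or the gripper's body presses on something with over 40 N, if the wrist force passes 120 N, or if a joint passes its speed limit or range.

## Working session

There is one attempt and no reset: what is moved stays moved. The work goes in short steps, Python scripts to look and compute and a tool call to move; the robot and the scene stay as the last step left them, time stands still between calls to the robot, and variables do not carry over. Pictures are saved under pics/ and viewed, at most 10 in all, crops included, and the job is handed in when it is done.

Besides the shell and the picture viewer there is one more tool, called after "Request:" in YAML: its name, and indented under it one key for each argument. send_rows: Moves the arm, as the interface text tells. Its arguments: {"type":"object","properties":{"linear":{"type":"array"},"twist":{"type":"array"},"gripper":{"type":"array"},"grip_force":{"type":"number"}},"required":["linear","twist","gripper"]}

```bash
mkdir -p pics; python3 - <<'E'
from workcell import bot,camera,get_calibration
import cv2
for n in("scene","top"):
    im=camera(n); cv2.imwrite(f"pics/{n}0.png",im[:,:,::-1]); print(n,get_calibration(n))
print(bot.get_obs())
E
```

```text
scene {'fx': 448.8160002353944, 'fy': 448.8160002353944, 'cx': 320.1829739366004, 'cy': 251.88141073224946, 'origin': array([1.12401747, 0.05080152, 1.06242436]), 'orientation': array([-148.79440872,   -0.42038753,   89.08202715])}
top {'fx': 584.2691135407098, 'fy': 584.2691135407098, 'cx': 329.94315253450975, 'cy': 238.11376977977832, 'origin': array([0.34548063, 0.07297875, 1.46199314]), 'orientation': array([-170.28276592,   -0.48104278,  -88.49913134])}
{'time': 0.1, 'q': array([-7.06460763e+01,  5.00876225e+00,  1.00407591e+01,  9.51002013e+01,
       -5.65295783e-05,  9.00009959e+01]), 'qd': array([-0.02444286, -0.06386046,  0.17609379,  0.00989138,  0.01325589,
        0.08594497]), 'joint_efforts': array([-5.82916127e-04, -5.21560299e+01,  4.65653157e+01,  1.59835280e-02,
       -2.13246244e-05, -1.28850735e-05]), 'ee_pos': array([ 0.18221075, -0.51874742,  0.24466196]), 'tcp_rot': array([-1.79931796e+02,  5.77150142e-05,  1.93529279e+01]), 'wrist_force': array([ 0.26497057, -1.1088467 ,  0.41052726]), 'torque': array([-2.16559267e-03,  5.41759125e-03, -9.66970895e-05]), 'grasp_force': 0.0, 'opening': 0.08562050154742114}
```

View pics/scene0.png

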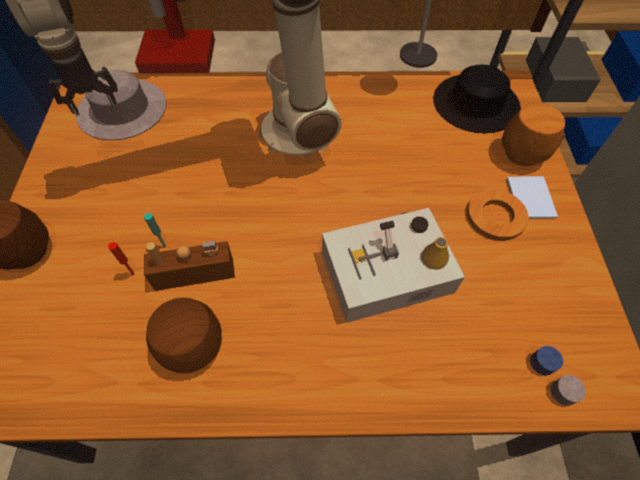

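View pics/top0.png

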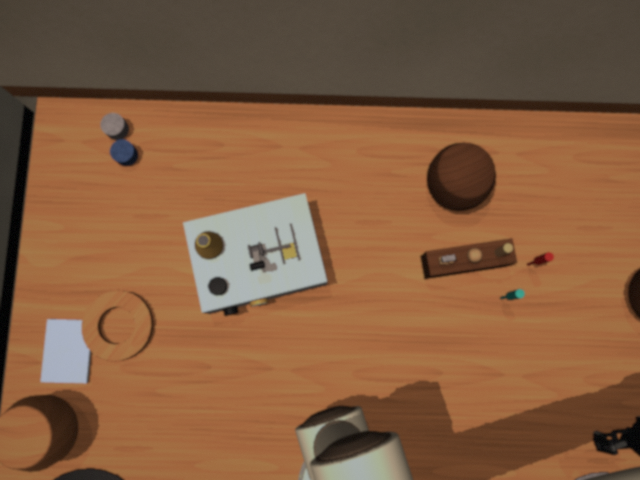

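The scene view shows the steamer at about (390,262), with the lever grip at (386,226) and the shutter at (358,256). The rack is at (188,265): stylus (152,250), awl (183,253), brush (210,247). Turquoise and red look-alikes stand beside it. In the top view the deck corners are about (183,222), (306,195), (327,283) and (204,311), and the stylus is near (508,248).

```bash
cat >h.py <<'E'
import numpy as np,cv2
from scipy.spatial.transform import Rotation as R
from workcell import bot,camera,get_calibration
C={n:get_calibration(n) for n in("scene","top")}
def ray(n,p):
    c=C[n];d=np.array([(p[0]-c["cx"])/c["fx"],(p[1]-c["cy"])/c["fy"],1.])
    return np.array(c["origin"]),R.from_euler("xyz",c["orientation"],degrees=True).apply(d)
def plane(n,p,z):
    o,d=ray(n,p);return o+d*(z-o[2])/d[2]
def tri(ps,pt):
    (a,u),(b,v)=ray("scene",ps),ray("top",pt);u=u/np.linalg.norm(u);v=v/np.linalg.norm(v)
    s=np.linalg.lstsq(np.c_[u,-v],b-a,rcond=None)[0]
    p,q=a+s[0]*u,b+s[1]*v;return (p+q)/2,np.linalg.norm(p-q)
def proj(n,P):
    c=C[n];d=R.from_euler("xyz",c["orientation"],degrees=True).inv().apply(np.array(P)-c["origin"])
    return np.array([c["cx"]+c["fx"]*d[0]/d[2],c["cy"]+c["fy"]*d[1]/d[2]])
E
python3 - <<'E'
from h import *
np.set_printoptions(precision=4,suppress=True)
t=cv2.imread("pics/top0.png");s=cv2.imread("pics/scene0.png")
hsv=cv2.cvtColor(t,cv2.COLOR_BGR2HSV)
m=((hsv[...,1]<70)&(hsv[...,2]>110)).astype(np.uint8)*255
m[:, :170]=0;m[:,340:]=0;m[:180]=0;m[330:]=0
m=cv2.morphologyEx(m,cv2.MORPH_CLOSE,np.ones((25,25)))
c=max(cv2.findContours(m,0,2)[0],key=cv2.contourArea)
b=cv2.boxPoints(cv2.minAreaRect(cv2.convexHull(c)));P=np.array([plane("top",p,.09) for p in b])
print(b,P,P.mean(0),[np.linalg.norm(P[i]-P[i-1]) for i in range(4)])
d=max([P[i]-P[i-1] for i in range(4)],key=np.linalg.norm);print("yaw",np.degrees(np.arctan2(d[1],d[0]))-90)
# sketch crops
a=cv2.resize(t[185:320,175:335],None,fx=4,fy=4,interpolation=2)[:540,:640]
cv2.imwrite("pics/c1.png",a)
a=cv2.resize(t[225:315,415:565],None,fx=5,fy=5,interpolation=2)[:,:750]
b2=cv2.resize(s[205:295,100:250],None,fx=5,fy=5,interpolation=2)
cv2.imwrite("pics/c2.png",cv2.resize(np.vstack([a,b2]),None,fx=.66,fy=.66,interpolation=3))
E
```

```text
[[179.5992 222.5424]
 [305.6454 191.7311]
 [327.712  282.0038]
 [201.6659 312.815 ]] [[0.6084 0.4275 0.09  ]
 [0.6926 0.1292 0.09  ]
 [0.4758 0.0701 0.09  ]
 [0.3961 0.3614 0.09  ]] [0.5432 0.2471 0.09  ] [np.float64(0.22240786814428065), np.float64(0.30993305740522054), np.float64(0.22472238088456545), np.float64(0.3020090925118692)]
yaw -164.24310718034593
```

View pics/c1.png

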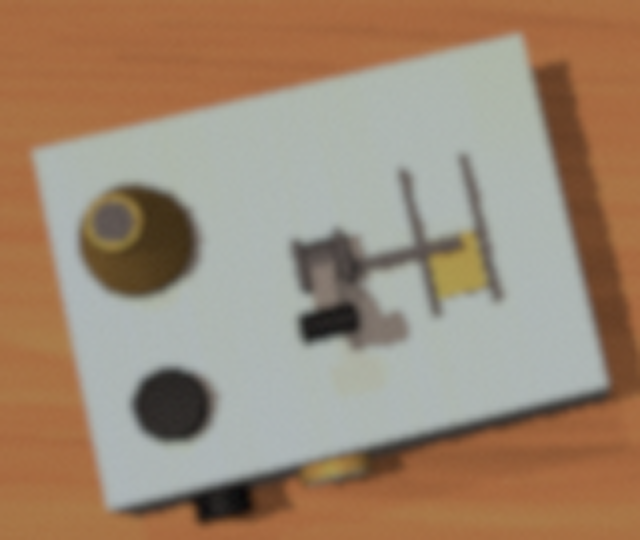

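View pics/c2.png

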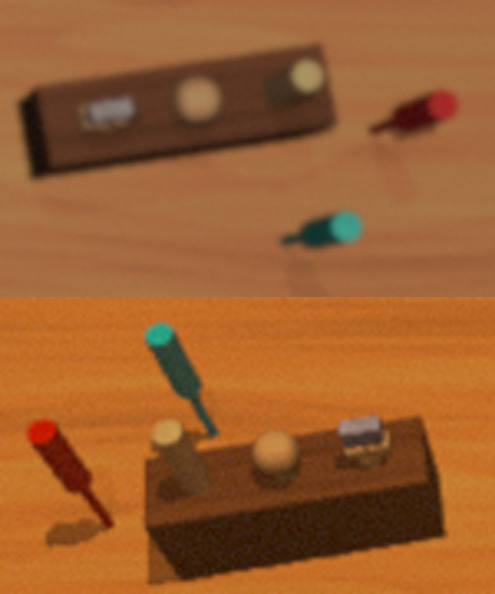

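The deck crop shows the steel deck with corners at (33,150), (523,33), (608,388) and (107,511), the lever grip at (329,324), the cheeks near (325,262) and the shutter at (460,270). The rack crop shows the stylus as the pale handle at the rack's -y end. The red and turquoise look-alikes stand free of the rack beside it.

```bash
python3 - <<'E'
from h import *
np.set_printoptions(precision=4,suppress=True)
for n,a,b in (("sty",(150.6,245.3),(508.3,248)),("red",(113,245.6),(548.9,256.5)),("turq",(148.5,216.5),(520.2,293.8)),("grip",(386.5,226),(257.2,266))):
    print(n,*tri(a,b), plane("top",b,.165),plane("scene",a,.165))
c1=lambda p:(175+(p[0])/4,185+p[1]/4)
cs=[plane("top",c1(p),.09) for p in((33,150),(523,33),(607,386),(107,511))]
print(np.array(cs),np.mean(cs,0))
x=cs[0]+cs[1]-cs[2]-cs[3];y=cs[0]-cs[1]+cs[3]-cs[2]
print("yaw",np.degrees(np.arctan2(x[1],x[0])),np.degrees(np.arctan2(-y[0],y[1])),np.linalg.norm(x)/2,np.linalg.norm(y)/2)
# scene view deck corners check
for p in((322,236),(430,209),(461,274),(345,308)): print("sc",plane("scene",p,.09))
c2=lambda p:(415+p[0]/3.3,225+p[1]/3.3)
rk=[plane("top",c2(p),.09) for p in((40,90),(322,45),(335,125),(47,163))]
print("rack",np.array(rk))
# refined: stylus vs awl direction
print("awl",plane("top",c2((198,101)),.116),"brush",plane("top",c2((110,109)),.136))
s=cv2.imread("pics/scene0.png")
g=(s.max(2)<60).astype(np.uint8);g[:,:375]=0;g[:,400:]=0;g[:215]=0;g[236:]=0
print("gripblob",np.argwhere(g)[:,::-1].mean(0),g.sum(),np.argwhere(g)[:,::-1].min(0),np.argwhere(g)[:,::-1].max(0))
t=cv2.imread("pics/top0.png")
g=(t.max(2)<60).astype(np.uint8);g[:,:245]=0;g[:,268:]=0;g[:255]=0;g[275:]=0
print("gripblob",np.argwhere(g)[:,::-1].mean(0),g.sum())
E
```

```text
sty [ 0.5565 -0.334   0.163 ] 0.0014994219483889333 [ 0.5563 -0.3341  0.165 ] [ 0.5579 -0.3323  0.165 ]
red [ 0.5428 -0.4333  0.1416] 0.001483680068189675 [ 0.5395 -0.4251  0.165 ] [ 0.5577 -0.4202  0.165 ]
turq [ 0.4559 -0.3652  0.1395] 0.0025472551304455155 [ 0.454 -0.358  0.165] [ 0.4745 -0.3523  0.165 ]
grip [0.5015 0.2301 0.1541] 0.0004376393598815696 [0.5002 0.2285 0.165 ] [0.509  0.2281 0.165 ]
[[0.6088 0.4188 0.09  ]
 [0.6889 0.1289 0.09  ]
 [0.4769 0.0724 0.09  ]
 [0.3962 0.3612 0.09  ]] [0.5427 0.2453 0.09  ]
yaw 15.039511971019856 15.521006721783458 0.2197607723106776 0.3003496850333566
sc [0.4871 0.0728 0.09  ]
sc [0.4035 0.3655 0.09  ]
sc [0.6029 0.4136 0.09  ]
sc [0.6904 0.1234 0.09  ]
rack [[ 0.5529 -0.1641  0.09  ]
 [ 0.5914 -0.3685  0.09  ]
 [ 0.5333 -0.3763  0.09  ]
 [ 0.5003 -0.169   0.09  ]]
awl [ 0.5442 -0.2713  0.116 ] brush [ 0.5339 -0.2048  0.136 ]
gripblob [385.9062 225.9688] 32 [381 222] [392 228]
gripblob [257.2785 264.9367] 79
```

Request:
send_rows:
  linear:
    - [0,0,0]
    - [0,0,0]
    - [0,0,0]
    - [0,0,0]
    - [0,0,0]
    - [0,0,0]
    - [0,0,0]
    - [0,0,0]
  twist:
    - [0,0,-1]
    - [0,0,-1]
    - [0,0,-1]
    - [0,0,-1]
    - [0,0,-1]
    - [0,0,-1]
    - [0,0,-1]
    - [0,0,-1]
  gripper: [0,0,0,0,0,0,0,0]

```text
time: 1.1
ee_pos: [0.1822, -0.5188, 0.2449]
tcp_rot: [-180.0, -0.0, 99.7]
wrist_force: [0.0, 0.1, 0.5]
opening: 0.0001
grasp_force: 0.0
```

Request:
send_rows:
  linear:
    - [0,0,0]
    - [0,0,0]
    - [0,0,0]
    - [0,0,0]
    - [0,0,0]
    - [0,0,0]
    - [0,0,0]
    - [0,0,0]
  twist:
    - [0,0,-1]
    - [0,0,-1]
    - [0,0,-1]
    - [0,0,-1]
    - [0,0,-1]
    - [0,0,-1]
    - [0,0,-1]
    - [0,0,-1]
  gripper: [0,0,0,0,0,0,0,0]

```text
time: 2.1
ee_pos: [0.1822, -0.5188, 0.2449]
tcp_rot: [180.0, -0.0, 179.7]
wrist_force: [-1.5, -0.2, 0.1]
opening: 0.0
grasp_force: 0.0
```

Request:
send_rows:
  linear:
    - [0,0,0]
    - [0,0,0]
    - [0,0,0]
  twist:
    - [0,0,-0.8]
    - [0,0,-0.8]
    - [0,0,0]
  gripper: [0,0,0]

```text
time: 2.48
ee_pos: [0.1822, -0.5188, 0.2449]
tcp_rot: [180.0, -0.0, -164.7]
wrist_force: [-0.7, -0.7, 0.1]
opening: -0.0004
grasp_force: 0.0
```

```bash
cat >>h.py <<'E'
def delta(goal):
    o=bot.get_obs();M=R.from_euler("xyz",o["tcp_rot"],degrees=True)
    np.set_printoptions(precision=4,suppress=True)
    print("t",o["time"],"pos",o["ee_pos"],"rot",o["tcp_rot"],"q",o["q"],"F",o["wrist_force"],"op",o["opening"],"gf",o["grasp_force"])
    for g in goal: print("tool delta",M.inv().apply(np.array(g)-o["ee_pos"]))
E
python3 -c "
from h import *
delta([(.466,.22,.245)])"
```

```text
t 2.475 pos [ 0.1822 -0.5188  0.2449] rot [ 179.9617   -0.0009 -164.6989] q [-70.6464   4.9963  10.056   95.0979   0.0018 -85.9475] F [-0.6823 -0.7043  0.074 ] op -0.0004476845692983087 gf 0.0
tool delta [-0.4687  0.6378  0.0003]
```

Request:
send_rows:
  linear:
    - [-0.0293,0.04,0]
    - [-0.0293,0.04,0]
    - [-0.0293,0.04,0]
    - [-0.0293,0.04,0]
    - [-0.0293,0.04,0]
    - [-0.0293,0.04,0]
    - [-0.0293,0.04,0]
    - [-0.0293,0.04,0]
  twist:
    - [0,0,0]
    - [0,0,0]
    - [0,0,0]
    - [0,0,0]
    - [0,0,0]
    - [0,0,0]
    - [0,0,0]
    - [0,0,0]
  gripper: [0,0,0,0,0,0,0,0]

```text
time: 3.48
ee_pos: [0.3238, -0.1468, 0.2453]
tcp_rot: [-180.0, 0.0, -164.9]
wrist_force: [0.7, -0.1, 0.5]
opening: 0.0003
grasp_force: 0.0
```

Request:
send_rows:
  linear:
    - [-0.0293,0.04,0]
    - [-0.0293,0.04,0]
    - [-0.0293,0.04,0]
    - [-0.0293,0.04,0]
    - [-0.0293,0.04,0]
    - [-0.0293,0.04,0]
    - [-0.0293,0.04,0]
    - [-0.0293,0.04,0]
  twist:
    - [0,0,0]
    - [0,0,0]
    - [0,0,0]
    - [0,0,0]
    - [0,0,0]
    - [0,0,0]
    - [0,0,0]
    - [0,0,0]
  gripper: [0,0,0,0,0,0,0,0]

```text
time: 4.47
ee_pos: [0.4651, 0.2241, 0.2451]
tcp_rot: [-180.0, 0.0, -164.8]
wrist_force: [0.2, -0.9, 0.1]
opening: 0.0004
grasp_force: 0.0
```

Request:
send_rows:
  linear:
    - [0,0,0.03]
    - [0,0,0.03]
    - [0,0,0.026]
    - [0,0,0]
  twist:
    - [0,0,0]
    - [0,0,0]
    - [0,0,0]
    - [0,0,0]
  gripper: [0,0,0,0]

```text
time: 4.97
ee_pos: [0.4639, 0.2219, 0.1574]
tcp_rot: [-180.0, -0.2, -164.8]
wrist_force: [-0.1, 0.8, 0.5]
opening: 0.0005
grasp_force: 0.0
```

```bash
python3 -c "
from h import *
delta([(.466,.22,.159),(.573,.2495,.165)])
t=camera('top');s=camera('scene')
a=cv2.resize(t[185:320,175:335],None,fx=3,fy=3,interpolation=2)
b=cv2.resize(s[195:330,310:470],None,fx=3,fy=3,interpolation=2)
cv2.imwrite('pics/p1.png',cv2.resize(np.hstack([a,b])[:,:,::-1],None,fx=.83,fy=.83,interpolation=3))"
```

```text
t 4.975 pos [0.4639 0.2219 0.1574] rot [-179.9606   -0.2092 -164.7998] q [25.567  -0.58   -5.3714 85.4214 -0.0011 10.3668] F [-0.1295  0.8241  0.4815] op 0.0005069465333350353 gf 0.0
tool delta [-0.0016 -0.0024 -0.0016]
tool delta [-0.1125 -0.002  -0.008 ]
```

View pics/p1.png

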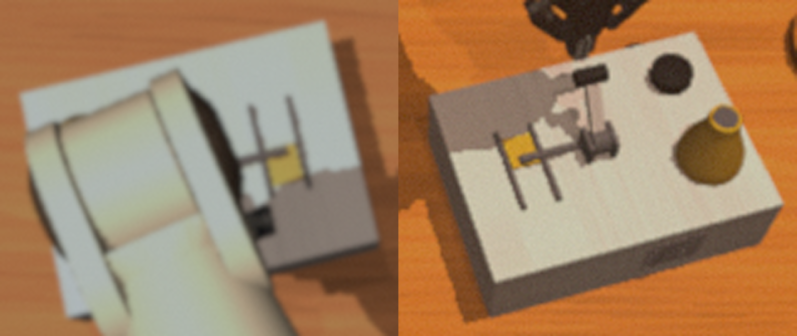

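The shut fingers stand just behind the grip, in line with it: fingertips near (580,50), grip near (590,75) in the right half. Now I push the lever over.

Request:
send_rows:
  linear:
    - [-0.012,0,-0.003]
    - [-0.012,0,-0.003]
    - [-0.012,0,-0.002]
    - [-0.012,0,0]
    - [-0.012,0,0]
    - [-0.012,0,0]
    - [-0.012,0,0]
    - [-0.012,0,0]
  twist:
    - [0,0,0]
    - [0,0,0]
    - [0,0,0]
    - [0,0,0]
    - [0,0,0]
    - [0,0,0]
    - [0,0,0]
    - [0,0,0]
  gripper: [0,0,0,0,0,0,0,0]

```text
time: 6.08
ee_pos: [0.5579, 0.2478, 0.1666]
tcp_rot: [-180.0, -0.1, -164.6]
wrist_force: [-3.1, -1.1, -0.7]
opening: 0.0003
grasp_force: 1.3
```

Request:
send_rows:
  linear:
    - [-0.006,0,0]
    - [-0.005,0,0]
    - [-0.003,0,0]
  twist:
    - [0,0,0]
    - [0,0,0]
    - [0,0,0]
  gripper: [0,0,0]

```text
time: 6.45
ee_pos: [0.5704, 0.2513, 0.1666]
tcp_rot: [-180.0, -0.1, -164.6]
wrist_force: [-5.8, -1.8, -5.7]
opening: 0.0002
grasp_force: 3.0
```

Request:
send_rows:
  linear:
    - [-0.003,0,0]
    - [-0.002,0,0]
    - [0,0,0]
  twist:
    - [0,0,0]
    - [0,0,0]
    - [0,0,0]
  gripper: [0,0,0]

```text
time: 6.82
ee_pos: [0.572, 0.2517, 0.1661]
tcp_rot: [-180.0, -0.5, -164.6]
wrist_force: [-21.5, -5.9, 0.6]
opening: -0.0004
grasp_force: 10.9
```

Request:
send_rows:
  linear:
    - [0.01,0,0]
    - [0.01,0,-0.01]
    - [0,0,-0.04]
    - [0,0,-0.04]
    - [0,0,0]
    - [0,0,0]
    - [0,0,0]
    - [0,0,0]
  twist:
    - [0,0,0]
    - [0,0,0]
    - [0,0,0]
    - [0,0,0]
    - [0,0,1]
    - [0,0,1]
    - [0,0,1]
    - [0,0,1]
  gripper: [0,0,0,0,55,55,55,55]

```text
time: 7.82
ee_pos: [0.5566, 0.2476, 0.2588]
tcp_rot: [179.9, 0.1, 155.0]
wrist_force: [0.0, -0.8, -0.5]
opening: 0.0466
grasp_force: 0.0
```

Request:
send_rows:
  linear:
    - [0,0,0]
    - [0,0,0]
    - [0,0,0]
    - [0,0,0]
    - [0,0,0]
    - [0,0,0]
    - [0,0,0]
  twist:
    - [0,0,1]
    - [0,0,1]
    - [0,0,1]
    - [0,0,1]
    - [0,0,1]
    - [0,0,0.5]
    - [0,0,0]
  gripper: [55,55,55,55,55,55,55]

```text
time: 8.7
ee_pos: [0.5566, 0.2476, 0.2585]
tcp_rot: [179.9, -0.0, 100.4]
wrist_force: [0.0, 0.4, -0.3]
opening: 0.0472
grasp_force: 0.0
```

```bash
python3 -c "
from h import *
delta([(.5565,-.3335,.25),(.5565,-.3335,.130)])"
```

```text
t 8.7 pos [0.5566 0.2476 0.2585] rot [179.8778  -0.0267 100.3939] q [ 23.9822  13.634   21.3672  97.6082  -0.0028 103.5884] F [ 0.0104  0.4445 -0.3182] op 0.04717885354884472 gf 0.0
tool delta [-0.5715 -0.1049  0.0081]
tool delta [-0.5716 -0.1052  0.1281]
```

Request:
send_rows:
  linear:
    - [-0.0476,-0.00875,0]
    - [-0.0476,-0.00875,0]
    - [-0.0476,-0.00875,0]
    - [-0.0476,-0.00875,0]
    - [-0.0476,-0.00875,0]
    - [-0.0476,-0.00875,0]
    - [-0.0476,-0.00875,0]
    - [-0.0476,-0.00875,0]
  twist:
    - [0,0,0]
    - [0,0,0]
    - [0,0,0]
    - [0,0,0]
    - [0,0,0]
    - [0,0,0]
    - [0,0,0]
    - [0,0,0]
  gripper: [55,55,55,55,55,55,55,55]

```text
time: 9.7
ee_pos: [0.5559, -0.1412, 0.2582]
tcp_rot: [179.9, 0.0, 100.5]
wrist_force: [1.8, -0.0, -0.6]
opening: 0.0471
grasp_force: 0.0
```

Request:
send_rows:
  linear:
    - [-0.0476,-0.00875,0]
    - [-0.0476,-0.00875,0]
    - [-0.0476,-0.00875,0]
    - [-0.0476,-0.00875,0]
    - [0,0,0]
    - [0,0,0]
  twist:
    - [0,0,0]
    - [0,0,0]
    - [0,0,0]
    - [0,0,0]
    - [0,0,0]
    - [0,0,0]
  gripper: [55,55,55,55,55,55]

```text
time: 10.45
ee_pos: [0.5558, -0.3331, 0.2576]
tcp_rot: [180.0, 0.0, 100.4]
wrist_force: [0.9, 0.1, 0.1]
opening: 0.0472
grasp_force: 0.0
```

```bash
python3 -c "
from h import *
delta([(.5565,-.3335,.185),(.5565,-.3335,.130)])
t=camera('top');s=camera('scene')
a=cv2.resize(t[185:320,175:335],None,fx=3,fy=3,interpolation=2)
b=cv2.resize(s[195:330,310:470],None,fx=3,fy=3,interpolation=2)
cv2.imwrite('pics/p2.png',cv2.resize(np.hstack([a,b])[:,:,::-1],None,fx=.83,fy=.83,interpolation=3))
cv2.imwrite('pics/s2.png',s[:,:,::-1])"
```

```text
t 10.45 pos [ 0.5558 -0.3331  0.2576] rot [179.9728   0.0097 100.4071] q [-30.9412  19.6363  28.6887  99.0257   0.0107  48.6517] F [0.926  0.1491 0.1041] op 0.047180147375948916 gf 0.0
tool delta [-0.0005  0.0006  0.0726]
tool delta [-0.0004  0.0005  0.1276]
```

View pics/p2.png

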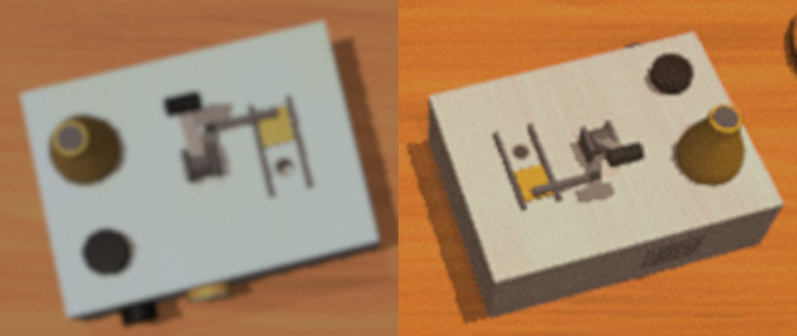

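The lever is fully over, and the hole is uncovered at (285,166) in the left half and (521,152) in the right half. Now I lower onto the stylus.

Request:
send_rows:
  linear:
    - [0,0,0.03]
    - [0,0,0.03]
    - [0,0,0.03]
    - [0,0,0.025]
    - [0,0,0.0125]
    - [0,0,0]
  twist:
    - [0,0,0]
    - [0,0,0]
    - [0,0,0]
    - [0,0,0]
    - [0,0,0]
    - [0,0,0]
  gripper: [55,55,55,55,55,55]

```text
time: 11.3
ee_pos: [0.5558, -0.3325, 0.1297]
tcp_rot: [-180.0, -0.0, 100.4]
wrist_force: [0.1, -1.0, 0.0]
opening: 0.0469
grasp_force: 0.0
```

```bash
python3 - <<'E'
from h import *
delta([(.5565,-.3335,.130)])
s=camera('scene')
a=cv2.resize(s[200:290,100:220],None,fx=6,fy=6,interpolation=2)
cv2.imwrite('pics/p3.png',a[:,:,::-1])
# hole
A=np.array((.5449,.1625,.09))
for n,f,box in(("scene","pics/s2.png",(359,256)),("top",None,(289.5,251.7))):
    im=(cv2.imread(f)[:,:,::-1] if f else camera("top"))
    x,y=map(int,box);g=im[y-7:y+8,x-7:x+8].max(2);w=np.clip(150-g.astype(float),0,None)
    m=np.hypot(*np.mgrid[-7:8,-7:8])<5.5;w*=m
    c=np.array([(w*np.arange(x-7,x+8)).sum(),(w*np.arange(y-7,y+8)[:,None]).sum()])/w.sum()
    print(n,c,plane(n,c,.09),plane(n,box,.09),proj(n,A)); print(g)
E
```

```text
t 11.3 pos [ 0.5558 -0.3325  0.1297] rot [-179.9727   -0.0268  100.4176] q [-30.8855  17.7556  12.1084  84.391    0.0021  48.6969] F [ 0.1273 -0.9659  0.0044] op 0.046888542482314055 gf 0.0
tool delta [-0.0011  0.0005 -0.0003]
scene [358.691  255.6398] [0.5473 0.1643 0.09  ] [0.5484 0.165  0.09  ] [357.9123 254.814 ]
[[206 200 202 203 202 201 203 203 204 196 158  94  95 137 187]
 [202 203 200 202 203 202 200 200 202 202 181 112  92 124 177]
 [197 205 202 202 202 199 205 203 205 201 188 133  96 114 162]
 [183 198 204 198 202 198 194 191 193 200 195 166 109  99 140]
 [171 202 207 200 188 160 145 146 159 182 195 182 124  90 119]
 [162 200 201 189 154 110  96  97 113 144 183 197 156  95  95]
 [137 182 201 180 127  98  91  92  90 113 162 197 182 117  90]
 [124 171 197 181 129  96  93  90  91 106 157 196 199 158  98]
 [110 148 190 191 157 107  95  89 100 131 180 198 202 179 111]
 [102 131 178 201 190 162 137 128 141 173 197 205 201 185 128]
 [ 98 117 160 199 201 194 184 184 186 198 200 203 201 195 160]
 [108  98 137 184 202 201 201 200 203 201 199 201 204 203 178]
 [150  98 123 173 204 202
[... 500 characters left out ...]
2 113]
 [152 174 178 173 161 148 140 137 144 157 169 176 167 143 118]
 [144 168 173 160 139 119 104 103 112 133 155 170 169 147 122]
 [134 161 165 147 117  90  78  82  93 115 142 162 169 153 125]
 [125 151 159 140 106  81  83  97 113 121 138 158 169 159 131]
 [118 143 157 140 110  93 103 122 139 146 148 160 171 166 139]
 [112 134 154 147 124 112 120 136 151 160 160 167 175 171 146]
 [109 126 152 158 142 133 135 144 154 162 167 174 177 174 152]
 [108 121 150 166 162 153 150 153 158 167 174 178 181 177 161]
 [111 119 150 171 174 171 168 167 170 175 178 182 181 179 167]
 [114 120 148 172 179 178 177 178 180 181 181 181 181 179 171]
 [120 119 146 169 178 182 181 180 181 181 181 182 181 181 175]]
```

View pics/p3.png

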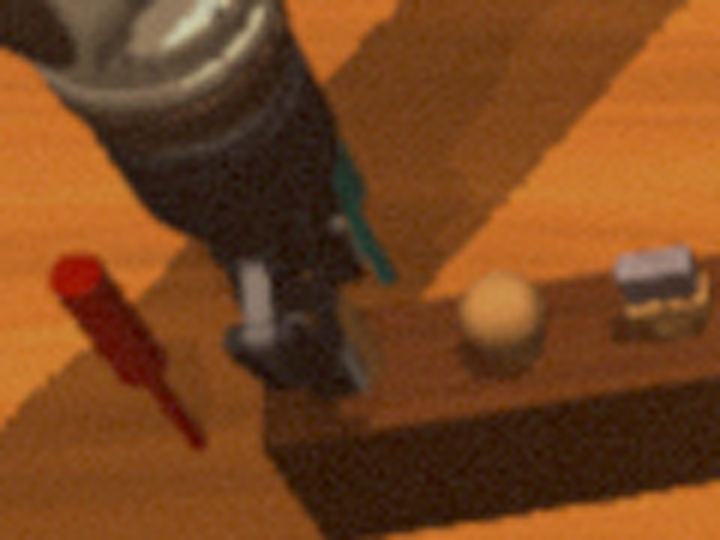

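The fingers straddle the pale handle at about (340,320). I close the grip.

Request:
send_rows:
  linear:
    - [0,0,0]
    - [0,0,0]
    - [0,0,0]
    - [0,0,0]
    - [0,0,0]
    - [0,0,0]
  twist:
    - [0,0,0]
    - [0,0,0]
    - [0,0,0]
    - [0,0,0]
    - [0,0,0]
    - [0,0,0]
  gripper: [0,0,0,0,0,0]
  grip_force: 60

```text
time: 12.15
ee_pos: [0.5562, -0.3335, 0.1308]
tcp_rot: [179.9, 0.1, 100.4]
wrist_force: [0.0, 0.5, 6.4]
opening: 0.0207
grasp_force: 58.4
```

Request:
send_rows:
  linear:
    - [0,0,-0.01]
    - [0,0,-0.02]
    - [0,0,-0.02]
    - [0,0,-0.03]
    - [0,0,-0.03]
    - [0,0,-0.03]
    - [0,0,0]
  twist:
    - [0,0,0]
    - [0,0,0]
    - [0,0,0]
    - [0,0,0]
    - [0,0,0]
    - [0,0,0]
    - [0,0,0]
  gripper: [0,0,0,0,0,0,0]

```text
time: 13.02
ee_pos: [0.5563, -0.3336, 0.2726]
tcp_rot: [179.8, 0.1, 100.3]
wrist_force: [0.2, 0.6, -0.9]
opening: 0.0204
grasp_force: 58.7
```

```bash
python3 -c "
from h import *
delta([(.5466,.164,.27),(.5466,.164,.225)])"
```

```text
t 13.025 pos [ 0.5563 -0.3336  0.2726] rot [179.8325   0.1496 100.3481] q [-30.9467  20.1023  30.9869 100.66    -0.0018  48.705 ] F [ 0.1959  0.5735 -0.8553] op 0.020369870255062164 gf 58.728708028793335
tool delta [0.4912 0.0798 0.0016]
tool delta [0.4914 0.0797 0.0466]
```

Request:
send_rows:
  linear:
    - [0.041,0.0066,0]
    - [0.041,0.0066,0]
    - [0.041,0.0066,0]
    - [0.041,0.0066,0]
    - [0.041,0.0066,0]
    - [0.041,0.0066,0]
    - [0.041,0.0066,0]
    - [0.041,0.0066,0]
  twist:
    - [0,0,0]
    - [0,0,0]
    - [0,0,0]
    - [0,0,0]
    - [0,0,0]
    - [0,0,0]
    - [0,0,0]
    - [0,0,0]
  gripper: [0,0,0,0,0,0,0,0]

```text
time: 14.02
ee_pos: [0.5483, 0.0002, 0.2687]
tcp_rot: [-179.9, -0.0, 100.3]
wrist_force: [0.8, 0.0, -0.4]
opening: 0.0207
grasp_force: 58.8
```

Request:
send_rows:
  linear:
    - [0.041,0.0066,0]
    - [0.041,0.0066,0]
    - [0.041,0.0066,0]
    - [0.04,0.0066,0]
    - [0,0,0.02]
    - [0,0,0.02]
    - [0,0,0.01]
    - [0,0,0]
  twist:
    - [0,0,0]
    - [0,0,0]
    - [0,0,0]
    - [0,0,0]
    - [0,0,0]
    - [0,0,0]
    - [0,0,0]
    - [0,0,0]
  gripper: [0,0,0,0,0,0,0,0]

```text
time: 15.02
ee_pos: [0.5451, 0.1637, 0.2189]
tcp_rot: [-179.9, 0.0, 100.3]
wrist_force: [-0.7, 0.1, 0.2]
opening: 0.0209
grasp_force: 58.8
```

```bash
python3 -c "
from h import *
delta([(.5466,.164,.215)])
s=camera('scene');t=camera('top')
a=cv2.resize(s[200:290,320:400],None,fx=6,fy=6,interpolation=2)
cv2.imwrite('pics/p4.png',a[:,:,::-1])
"
```

```text
t 15.025 pos [0.5451 0.1637 0.2189] rot [-179.9       0.0101  100.3415] q [16.7172  7.2495  9.608  92.459   0.001  96.3758] F [-0.7227  0.0553  0.2119] op 0.020861269294724434 gf 58.80143165588379
tool delta [0.     0.0015 0.0039]
```

View pics/p4.png

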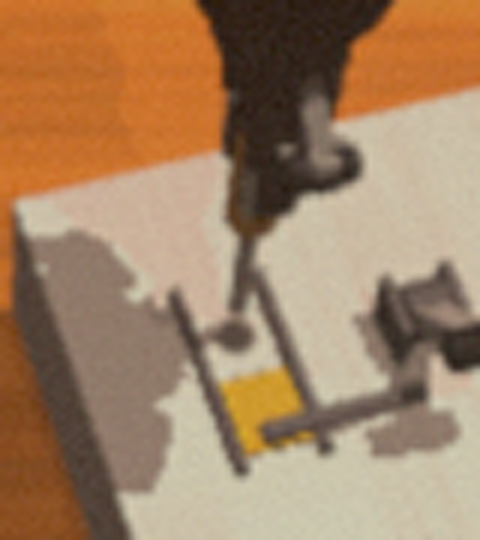

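The shank's tip is at about (239,308) in the crop, just above the hole at (235,335). I compare the two in the same camera.

```bash
python3 -c "
from h import *
np.set_printoptions(precision=4,suppress=True)
for z in(.104,.108,.112):print(plane('scene',(359.6,251.2),z))
print(plane('scene',(359.0,255.8),.09))"
```

```text
[0.5428 0.1657 0.104 ]
[0.5452 0.1653 0.108 ]
[0.5476 0.1648 0.112 ]
[0.5478 0.1651 0.09  ]
```

Request:
send_rows:
  linear:
    - [0,0.002,0]
    - [0,0,0.008]
    - [0,0,0.008]
    - [0,0,0.006]
    - [0,0,0.004]
    - [0,0,0.004]
    - [0,0,0]
  twist:
    - [0,0,0]
    - [0,0,0]
    - [0,0,0]
    - [0,0,0]
    - [0,0,0]
    - [0,0,0]
    - [0,0,0]
  gripper: [0,0,0,0,0,0,0]

```text
time: 16.0
ee_pos: [0.5474, 0.1643, 0.1895]
tcp_rot: [-180.0, 0.0, 100.4]
wrist_force: [0.5, -0.0, -0.8]
opening: 0.0208
grasp_force: 58.8
```

Request:
send_rows:
  linear:
    - [0,0,0.006]
    - [0,0,0.006]
    - [0,0,0.004]
    - [0,0,0.003]
    - [0,0,0]
  twist:
    - [0,0,0]
    - [0,0,0]
    - [0,0,0]
    - [0,0,0]
    - [0,0,0]
  gripper: [0,0,0,0,0]

```text
time: 16.62
ee_pos: [0.5474, 0.1643, 0.1705]
tcp_rot: [-180.0, 0.0, 100.4]
wrist_force: [0.1, 1.1, -0.8]
opening: 0.0206
grasp_force: 58.8
```

Request:
send_rows:
  linear:
    - [0,0,0.002]
    - [0,0,0.002]
    - [0,0,0.001]
    - [0,0,0]
  twist:
    - [0,0,0]
    - [0,0,0]
    - [0,0,0]
    - [0,0,0]
  gripper: [0,0,0,0]

```text
time: 17.12
ee_pos: [0.5476, 0.1644, 0.166]
tcp_rot: [180.0, -0.0, 100.4]
wrist_force: [0.2, -0.3, 2.2]
opening: 0.0205
grasp_force: 59.0
```

Contact with the spring is starting. I keep pressing to the stop.

Request:
send_rows:
  linear:
    - [0,0,0.002]
    - [0,0,0.001]
    - [0,0,0.001]
    - [0,0,0]
  twist:
    - [0,0,0]
    - [0,0,0]
    - [0,0,0]
    - [0,0,0]
  gripper: [0,0,0,0]

```text
time: 17.62
ee_pos: [0.5476, 0.1644, 0.1619]
tcp_rot: [180.0, -0.0, 100.4]
wrist_force: [0.8, -0.1, 4.5]
opening: 0.0205
grasp_force: 59.2
```

Request:
send_rows:
  linear:
    - [0,0,0.001]
    - [0,0,0.001]
    - [0,0,0]
  twist:
    - [0,0,0]
    - [0,0,0]
    - [0,0,0]
  gripper: [0,0,0]

```text
time: 18.0
ee_pos: [0.5477, 0.1644, 0.1606]
tcp_rot: [179.9, -0.0, 100.4]
wrist_force: [0.0, -0.2, 6.7]
opening: 0.0205
grasp_force: 60.0
```

Request:
send_rows:
  linear:
    - [0,0,0.001]
    - [0,0,0.0005]
    - [0,0,0]
    - [0,0,0]
  twist:
    - [0,0,0]
    - [0,0,0]
    - [0,0,0]
    - [0,0,0]
  gripper: [0,0,0,0]

```text
time: 18.5
ee_pos: [0.5478, 0.1645, 0.1604]
tcp_rot: [179.9, -0.0, 100.4]
wrist_force: [-2.8, -0.8, 17.1]
opening: 0.0205
grasp_force: 60.6
```

```bash
python3 -c "
from h import *
delta([])
s=camera('scene')
cv2.imwrite('pics/p5.png',s[:,:,::-1])"
```

```text
t 18.5 pos [0.5478 0.1645 0.1604] rot [179.8523  -0.0188 100.3571] q [16.7113  6.9498  2.8192 85.7206  0.0023 96.3542] F [-2.845  -0.8039 17.0998] op 0.020512290310010634 gf 60.608686208724976
```

View pics/p5.png

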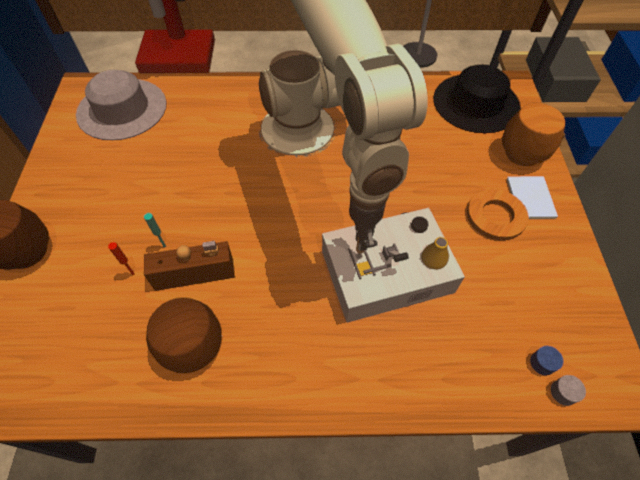

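The stylus is in the hole at about (366,245) and pressing at 17 N, with the button at its stop. The lever is over at (400,257), and the other tools and the hatter's things are where they were.

```bash
python3 -c "
from workcell import ticket
print(ticket.job_done())"
```

```text
the job is handed in; nothing more can be done
None
```

The job is handed in: the cam lever is fully over, the reset hole is clear, and the arm is still gripping the stylus and holding the button at its stop with about 17 N at 18.5 s; the judge's verdict was not shown.

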